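Tension a drum rod with a torque key

ROBOT

A 6-joint arm with a two-finger parallel gripper is mounted at the origin on the work surface. World frame = base frame: x ahead of the robot, y to its left, z up, the work surface at z = 0. Lengths are in m, angles in degrees, forces in N, time in s.
With the tool pointing down it reaches from about 0.375 to 0.825 m from the base axis. Payload 5.5 kg.
Tool frame: the origin (TCP) lies between the finger pads; the fingertips stand 8 mm ahead of it and the grasp point (between the pads) lies 11 mm behind it; z points along the fingers, y is the line along which they close (so a half turn about z gives the same grasp; the last joint's range is limited). The gripper opens to 85 mm and grips with 20 to 120 N. Pads are 22 mm wide; open, the fingers measure 114 mm over their backs; the gripper's body (76 mm by 85 mm) begins 54 mm behind the grasp point. The pads swing forward as they close: fully open they stand 13 mm farther back than shut.
Start: joints at [-69.729, 17.962, -2.699, 69.339, 0, 90], TCP at [0.208, -0.563, 0.239] pointing down, gripper open.
Joint ranges: [-152.73, 152.73], [-39.44, 99.34], [-58.76, 71.6], [-118.89, 123.64], [-81.53, 83.1], [-180, 180]. Speed limits (degrees/s): [136.94, 136.94, 172.46, 180, 180, 180].

INTERFACE

Orientations are given as a 3x3 rotation matrix whose columns are the frame's x, y, z axes.
In Python, from plant import env gives the robot as it stands. Calls block until the motion is done:
- env.reach(position, orientation): joint-space move of the TCP to a pose.
- env.line_to(position, attitude=None, v=0.15, force_limit=None): straight line of the TCP; attitude=None keeps the orientation; v is the mean speed in m/s. With force_limit (N) it stops when the force on the tool has changed by that much, and returns True; else False.
- env.move_joints(angles): joint-space move.
- env.grip(opening, f_grip=None): finger opening in m; f_grip is the grip in N (None keeps the last); returns when the fingers have stopped.
- env.sleep(seconds).
- env.solve_ik(position, orientation): joint angles nearest the present ones, or None.
- env.capture(name): name is "scene" or "top" or "wrist"; returns the picture (400x640x3 uint8, red, green, blue); there is no depth.
- env.camera_model(name): a dict with "fx", "fy", "cx", "cy" (pixels), "camera_from_world" (4x4, takes a point from world to camera coordinates). Camera axes: x right, y down, z forward; pixel columns grow to the right and rows downward; lengths in m; the calibration is good to about 2 mm. The wrist camera is an equidistant fisheye: a pixel r from the principal point sees the ray r / f radians off the axis. A picture is of the moment at which its call begins: read the wrist's pose just before it. camera_model takes no time and is no camera call; for the wrist camera it gives the pose at the moment of the call.
A pose or a line that the arm cannot do raises env.MotionError and nothing moves.
- env.close_job(): hands the job in; it is judged then, once.
Readings, each from a call of its own:
- env.get_t(): time.
- env.get_joint_positions(): joint angles.
- env.get_qvel(): joint speeds.
- env.get_tau(): joint torques, N m.
- env.get_ee_pos(): TCP position.
- env.get_ee_rot(): TCP orientation.
- env.get_wrist_force(): force on the tool from outside, world axes, zero at the start.
- env.get_moment(): the same for the moment, N m.
- env.get_finger_gap(): finger opening in m.
- env.get_finger_force(): force on a finger pad.
Only numpy, scipy, OpenCV 4.12 (cv2) and the standard library are available. Lean on these libraries where they do the work, as an engineer would, in place of code of your own. Each camera call takes 0.05 s, during which the arm holds its last target. There are 200 camera calls.

TASK

Five of the small drum's six tension rods are done and wear their nylon lug locks; take the chrome torque key, fit it right down over the square head of the bare sixth rod and turn it clockwise until the key slips, then stop straight away. Press down only lightly and keep off the drum's skin. Then stand the key upright in the pink saucer and leave everything else as it is.

Things in the scene. Friction and masses are not known exactly. Their poses are not given: they have to be found in the camera images.
- drum: small side drum, fixed where it stands: 270 mm across the hoops, steel rim 88 mm above the dresser top, white skin; origin at the centre of its underside, z up. Six upright tension rods at 144 mm from its axis, 60 degrees apart; the bare one lies in the drum's own -x direction, the other five carry black nylon lug locks 18 mm square (tops at 102 mm)
- drum_skin: the drum's white skin, a disc of 251 mm across inside the rim, its top 82 mm above the dresser top: to be kept clear of
- rod_head (a point): bare tension rod, upright: square head 9 x 9 mm, 13 mm high, its top 4 mm tapered to 5 mm, on a round washer. The point is on its axis at the washer's top, where the key's mouth rests when home (90 mm above the dresser); x, y square to the flats. Clockwise from above tightens: it turns lightly (0.03 N m) for an unknown 0.1 to 1.1 rad, then is tight and turns no further; stays where left
- key_center (a point): chrome torque key, loose, upright, 0.27 kg, 68 mm high; point at its centre, half-way up, z up. From below: square sleeve 22 x 22 mm, 22 mm high; round slip clutch 34 mm across, 22 to 34 mm up; flat wing to grip, 50 mm long (along x), 12 mm thick (along y), 34 to 68 mm up. The wing turns the sleeve through the clutch, which slips at about 0.18 N m; at the start wing and sleeve are square
- key_mouth (a point): centre of the mouth of the key's sleeve, in the plane of the key's underside, 34 mm under point key_center; turns with the sleeve. The square socket is 10 mm wide (0.5 mm play a side, about 7 degrees of play each way in turning), 16 mm deep, its mouth flared by 3 mm a side; x, y square to its flats
- key_wing (a point): end of the key's wing, 25 mm from the key's axis along the wing, 51 mm above the underside. Seen from the sleeve (point key_mouth) it lies on +x until the clutch slips; after a clockwise slip it lies towards -y
- saucer_in (a point): pink ceramic saucer, loose, 140 mm across and 18 mm high, wall 4 mm, nearly flat inside: this point is the centre of its inner floor, on which the key is to stand
- rack: slatted teak rack, 64 x 170 mm, 32 mm high, fixed, origin under its centre; holds three enamel pin badges upright in slots
- badge_disc: round enamel pin badge standing in the rack, 35 mm high, 5 mm thick, origin at its foot
- badge_house: house-shaped enamel pin badge standing in the rack, 35 mm high, origin at its foot
- badge_kite: kite-shaped enamel pin badge standing in the rack, 36 mm high, origin at its foot
- soap_dish: pebble-shaped grey silicone soap dish, 98 mm across, 21 mm high, origin under its centre
- shoehorn: short aluminium shoehorn lying flat, 165 mm long, 43 mm wide, 8 mm high; origin under its middle, blade towards its x
- door_key: chrome door key lying flat, 65 mm long, 5 mm high, origin under its middle
- wax_tin: small round brass tin, 60 mm across, 22 mm high, origin under its centre
- rod_washer: the round steel washer under the bare rod's head, 21 mm across, 3.5 mm thick, fixed, origin under its centre; its top is 90 mm above the dresser and just above the hoop's rim. The key's mouth rests on it when home: rest it there lightly
There are look-alikes about, which are no part of the job. Of the things that look like the part that bears key_center, take the one that is farthest from the robot's base at the start.

How it is judged:
By the outcome, as a careful person would: the job done as asked, in the order asked, and still so for the second after the job is handed in, with the robot touching nothing.
It also fails if it takes over 72 s, if anything falls off the work surface, if the arm or the gripper's body presses on something with over 40 N, if the wrist force passes 120 N, or if a joint passes its speed limit or range.

## Working session

There is one attempt and no reset: what is moved stays moved. The work goes in short steps, each a Python script; the robot and the scene stay as the last script left them, time stands still between calls to the robot, and variables do not carry over. Pictures are saved under pics/ and viewed, at most 10 in all, crops included, and the job is handed in when it is done.

```bash
ls; mkdir -p pics
python3 - <<'E'
from plant import env
import cv2,numpy as np
print(env.get_t())
for n in("scene","top"):
    im=env.capture(n); cv2.imwrite(f"pics/{n}0.png",im[:,:,::-1]); m=env.camera_model(n); print(n,m)
E
```

```text
pics
0.0
scene {'fx': 387.5080906622252, 'fy': 387.5080906622252, 'cx': 319.8988574667838, 'cy': 197.1794705884774, 'camera_from_world': array([[ 0.63121824,  0.7755849 ,  0.00562112, -0.30037211],
       [ 0.40060859, -0.31981674, -0.85862099, -0.1154802 ],
       [-0.66413575,  0.5442291 , -0.51258014,  1.33929032],
       [ 0.        ,  0.        ,  0.        ,  1.        ]])}
top {'fx': 407.4330060041952, 'fy': 407.4330060041952, 'cx': 317.93133773286826, 'cy': 198.56209251732216, 'camera_from_world': array([[-0.02011731, -0.99979033,  0.00381909,  0.01847741],
       [-0.97663325,  0.01883357, -0.21408594,  0.51751797],
       [ 0.21396913, -0.00803668, -0.97680736,  1.09809498],
       [ 0.        ,  0.        ,  0.        ,  1.        ]])}
```

View pics/scene0.png

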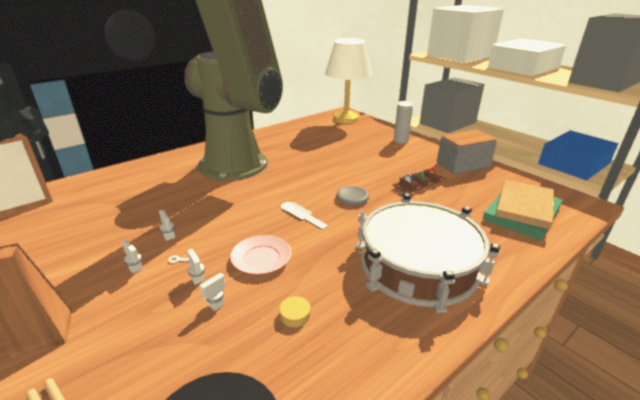

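View pics/top0.png

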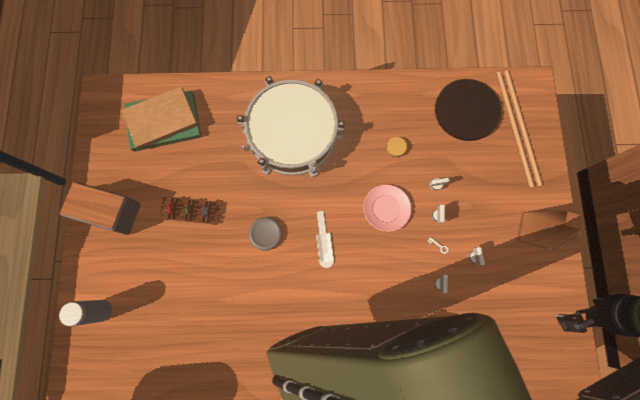

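Scene view: drum at (425,240), four upright keys at left (167,225; 133,257; 196,266; 214,292), and the saucer at (262,256). Top view: keys at (439,184), (438,213), (477,256) and (442,283), saucer at (387,208), drum centre at (292,124). The farthest key is probably the one at top (439,184). I'll zoom in to find the bare rod.

```bash
cat > h.py <<'E'
import cv2,numpy as np
from plant import env
def ray(name,u,v,m=None):
    m=m or env.camera_model(name); T=m["camera_from_world"]; R=T[:3,:3]
    x=(u-m["cx"])/m["fx"]; y=(v-m["cy"])/m["fy"]
    if name=="wrist":
        r=np.hypot(x,y); s=np.sin(r)/max(r,1e-9); d=np.array([x*s,y*s,np.cos(r)])
    else: d=np.array([x,y,1.])
    return -R.T@T[:3,3], R.T@d
def onz(name,u,v,z,m=None):
    o,d=ray(name,u,v,m); return o+d*(z-o[2])/d[2]
def proj(name,p,m=None):
    m=m or env.camera_model(name); c=m["camera_from_world"]@np.r_[p,1]
    if name=="wrist":
        r=np.hypot(c[0],c[1]); th=np.arctan2(r,c[2]); k=th/max(r,1e-9); return np.array([m["cx"]+m["fx"]*c[0]*k,m["cy"]+m["fy"]*c[1]*k])
    return np.array([m["cx"]+m["fx"]*c[0]/c[2],m["cy"]+m["fy"]*c[1]/c[2]])
E
python3 - <<'E'
from h import *
t=cv2.imread("pics/top0.png"); s=cv2.imread("pics/scene0.png")
a=cv2.resize(t[65:185,230:350],(400,400-0),interpolation=cv2.INTER_CUBIC)[:300]
a=cv2.resize(t[70:180,232:352],(400,300),interpolation=cv2.INTER_CUBIC)
b=cv2.resize(t[165:300,390:510],(400,300),interpolation=cv2.INTER_CUBIC)
c=cv2.resize(s[190:316,350:508],(400,300),interpolation=cv2.INTER_CUBIC)
d=cv2.resize(s[200:320,110:270],(400,300),interpolation=cv2.INTER_CUBIC)
cv2.imwrite("pics/z1.png",np.vstack([np.hstack([a,b]),np.hstack([c,d])]))
for u,v in((439,184),(438,213),(477,256),(442,283)): p=onz("top",u,v,.05); print(p,np.hypot(*p[:2]))
hsv=cv2.cvtColor(t,cv2.COLOR_BGR2HSV)
m=((abs(hsv[...,0].astype(int)-178)<8)|(hsv[...,0]<4))&(hsv[...,1]<140)&(hsv[...,2]>140)
m=m.astype(np.uint8); m[:, :360]=0;m[:,415:]=0;m[:180]=0;m[240:]=0
ct=max(cv2.findContours(m,0,2)[0],key=cv2.contourArea); e=cv2.fitEllipse(ct); print("saucer",e,onz("top",*e[0],.016))
# skin
m=((hsv[...,1]<75)&(hsv[...,2]>170)).astype(np.uint8); m[:, :230]=0;m[:,355:]=0;m[190:]=0
ct=max(cv2.findContours(m,0,2)[0],key=cv2.contourArea); e=cv2.fitEllipse(ct); print("skin",e,onz("top",*e[0],.082))
c=onz("top",*e[0],.082)
for u,v in((268,80),(319,83),(341,125),(313,170),(262,162),(243,120)): p=onz("top",u,v,.1)-c; print(p,np.hypot(*p[:2]),np.degrees(np.arctan2(p[1],p[0])))
E
```

```text
[ 0.55522037 -0.34047292  0.05      ] 0.651299825371342
[ 0.4707429 -0.3305475  0.05     ] 0.575204773658453
[ 0.34797423 -0.42848153  0.05      ] 0.5519805090346861
[ 0.27688533 -0.32531873  0.05      ] 0.4271975726865983Traceback (most recent call last):
  File "<stdin>", line 13, in <module>
cv2.error: OpenCV(4.12.0) /io/opencv/modules/imgproc/src/shapedescr.cpp:361: error: (-201:Incorrect size of input array) There should be at least 5 points to fit the ellipse in function 'fitEllipseNoDirect'
```

View pics/z1.png

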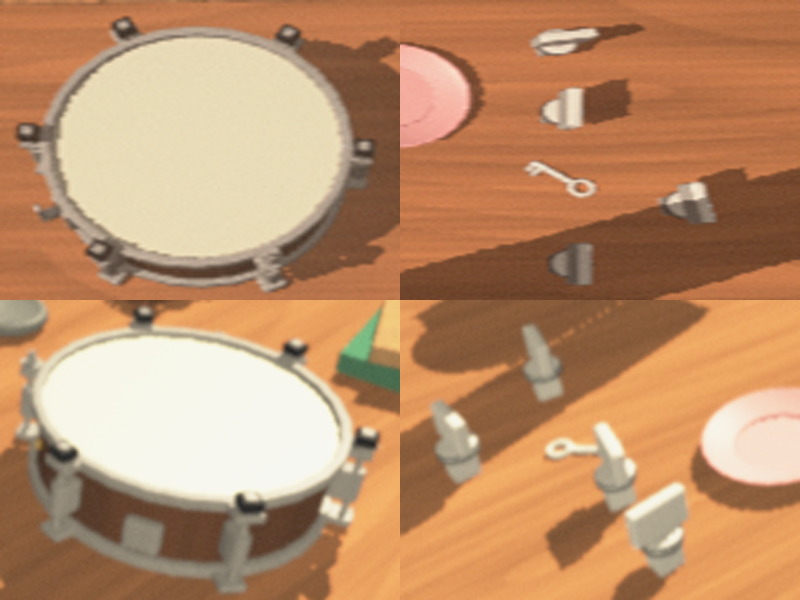

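The bare rod is the one without a black cap: top view about (312,167), scene about (361,217). The target key is at top (439,184), 0.65 m from the base. Next is the wrist view over both.

```bash
cat >> h.py <<'E'
def down(yaw): # tool y axis horizontal at yaw+90 ; tool x at yaw, z down
    c,s=np.cos(np.radians(yaw)),np.sin(np.radians(yaw))
    return np.array([[c,s,0],[s,-c,0],[0,0,-1.]])
E
python3 - <<'E'
from h import *
t=cv2.imread("pics/top0.png")
b=t.astype(int)
r,g,bl=b[...,2],b[...,1],b[...,0]
print(b[208,387],b[124,292],b[150,200])
m=((r>150)&(bl>g-25)&(r-bl>30)).astype(np.uint8); m[:,:350]=0;m[:,425:]=0;m[:175]=0;m[245:]=0
ct=max(cv2.findContours(m,0,2)[0],key=cv2.contourArea); e=cv2.fitEllipse(ct); print("saucer",e,onz("top",*e[0],.016))
m=((r>190)&(g>180)&(bl>130)).astype(np.uint8); m[:, :235]=0;m[:,352:]=0;m[185:]=0
ct=max(cv2.findContours(m,0,2)[0],key=cv2.contourArea); e=cv2.fitEllipse(ct); c=onz("top",*e[0],.082); print("skin",e,c)
for u,v in((269,80),(318.5,83),(341,124),(312.5,167),(262,162),(241,119)): p=onz("top",u,v,.1); d=p-c; print(p,np.hypot(*d[:2]),np.degrees(np.arctan2(d[1],d[0])))
R=env.get_ee_rot(); print(R)
w=env.camera_model("wrist"); T=w["camera_from_world"]; o=-T[:3,:3].T@T[:3,3]
print(w["fx"],w["cx"],w["cy"],"cam in tool",R.T@(o-env.get_ee_pos()),"axes\n",R.T@T[:3,:3].T)
for p,y in(((.555,-.34,.25),0),((.62,.0,.3),0),):
    for yy in(-90,0,90): print(p,yy,env.solve_ik(p,down(yy)))
E
```

```text
[159 174 244] [183 219 232] [ 73 114 182]
saucer ((387.17303466796875, 207.57235717773438), (45.4632682800293, 47.72443389892578), 117.20396423339844) [ 0.49570866 -0.1937256   0.016     ]
skin ((291.4169006347656, 123.55632781982422), (79.71687316894531, 84.70488739013672), 87.74034118652344) [0.73488508 0.08046228 0.082     ]
[0.86354469 0.14371543 0.1       ] 0.1433675523176909 26.180195429916722
[8.51430443e-01 8.02782007e-05 1.00000000e-01] 0.14157714250740663 -34.59425215046324
[ 0.72335529 -0.06113958  0.1       ] 0.14207049233316862 -94.65498401812859
[0.59788634 0.02187522 0.1       ] 0.1490003287301908 -156.84618651391253
[0.61499265 0.1617413  0.1       ] 0.1448463780954055 145.86536565845046
[0.74376518 0.2225528  0.1       ] 0.14236773618366474 86.4238905043093
[[ 9.38059960e-01  3.46472549e-01 -5.32594313e-04]
 [ 3.46472958e-01 -9.38058878e-01  1.42522337e-03]
 [-5.80404934e-06 -1.52147450e-03 -9.99998843e-01]]
309.70691628693146 321.3519678163543 203.3543025028382 cam in tool [ 6.88325765e-02  4.83262643e-05 -1.35888773e-01] axes
 [[-4.92369645e-04 -9.62807670e-01 -2.70187245e-01]
 [ 9.99999860e-01 -4.21699543e-04 -3.19608061e-04]
 [ 1.93783255e-04 -2.70187365e-01  9.62807743e-01]]
(0.555, -0.34, 0.25) -90 [ -31.49216112   23.41061112    6.41040149   72.99979037    0.
 -121.49216112]
(0.555, -0.34, 0.25) 0 [-31.49216112  23.41061112   6.41040149  72.99979037   0.
 148.50783888]
(0.555, -0.34, 0.25) 90 [-31.49216112  23.41061112   6.41040149  72.99979037   0.
  58.50783888]
(0.62, 0.0, 0.3) -90 [  0.          19.3997366    7.11712821  77.71739161   0.
 -90.        ]
(0.62, 0.0, 0.3) 0 [   0.           19.3997366     7.11712821   77.71739161    0.
 -180.        ]
(0.62, 0.0, 0.3) 90 [ 0.         19.3997366   7.11712821 77.71739161  0.         90.        ]
```

Run:
```python
from h import *
import pickle
V={}
def snap(n):
    m=env.camera_model("wrist"); im=env.capture("wrist"); V[n]=m; cv2.imwrite(f"pics/{n}.png",im[:,:,::-1])
env.reach((.555,-.34,.18),down(90)); snap("k1")
env.line_to((.60,-.34,.18)); snap("k2")
env.reach((.605,.018,.20),down(180)); snap("r1")
env.line_to((.605,.05,.20)); snap("r2")
pickle.dump(V,open("V.pkl","wb"))
print(env.get_t())
a=[cv2.imread(f"pics/{n}.png")[100:400,120:520] for n in("k1","k2","r1","r2")]
cv2.imwrite("pics/z2.png",np.vstack([np.hstack(a[:2]),np.hstack(a[2:])]))
```

```text
4.0
```

View pics/z2.png

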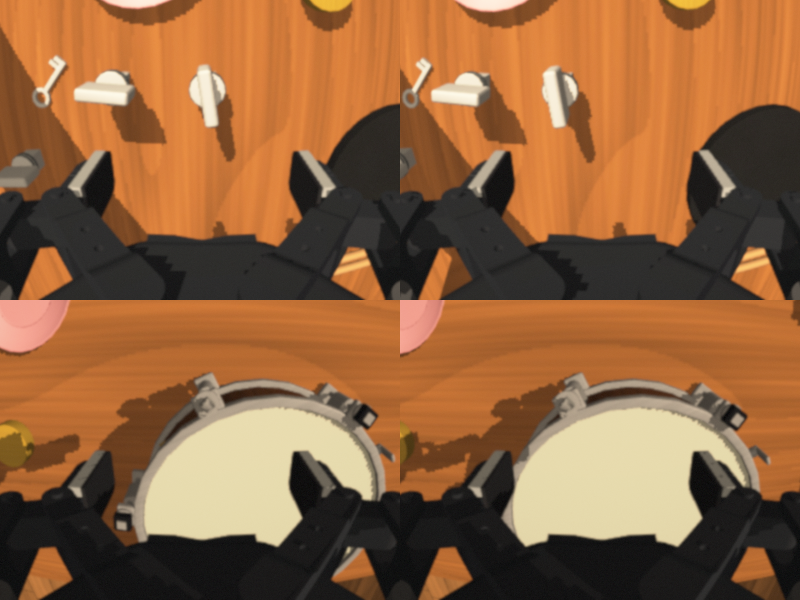

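Wrist views: the target key's wing is the thin bar at crop (204,66)-(211,126) in k1, so full-frame (324..331,166..226). The bare rod is at crop (205,380-300). I'll go closer to the rod and zoom on both.

Run:
```python
from h import *
import pickle
V=pickle.load(open("V.pkl","rb"))
def snap(n):
    m=env.camera_model("wrist"); im=env.capture("wrist"); V[n]=m; cv2.imwrite(f"pics/{n}.png",im[:,:,::-1])
rod=np.array([.605,.018]); u=np.array([np.cos(np.radians(22)),np.sin(np.radians(22))])
env.line_to((.53,.05,.20),v=.25)
p=rod-.078*u
env.reach((*p,.17),down(22)); env.line_to((*p,.085)); snap("r3")
env.line_to((*(p-.02*u),.085)); snap("r4")
pickle.dump(V,open("V.pkl","wb"))
print(env.get_t(),env.get_joint_positions())
out=[]
for n in("r3","r4"):
    q=proj("wrist",(*rod,.103),V[n]); print(n,q); 
    x,y=np.round(q).astype(int); x=min(max(x,50),590);y=max(y,38)
    im=cv2.imread(f"pics/{n}.png"); out.append(cv2.resize(im[y-38:y+37,x-50:x+50],(400,300),interpolation=cv2.INTER_CUBIC)); print("org",x-50,y-38)
for n in("k1","k2"):
    q=proj("wrist",(.555,-.34,.068),V[n]); x,y=np.round(q).astype(int); im=cv2.imread(f"pics/{n}.png"); out.append(cv2.resize(im[y-38:y+37,x-50:x+50],(400,300),interpolation=cv2.INTER_CUBIC)); print("org",x-50,y-38)
cv2.imwrite("pics/z3.png",np.vstack([np.hstack(out[:2]),np.hstack(out[2:])]))
```

```text
7.8 [-2.08928948e+00  1.55443243e+01 -2.73261252e+01  4.70172667e+01
  8.56188355e-03  1.55927903e+02]
r3 [320.84544207  95.8684107 ]
org 271 58
r4 [320.55361296  44.41647691]
org 271 6
org 272 163
org 218 164
```

View pics/z3.png

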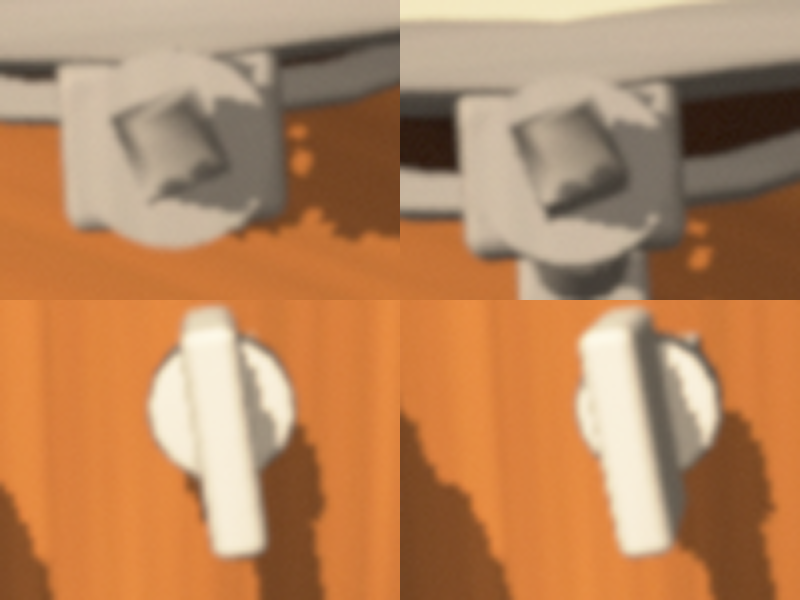

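In r3 (panel 1) the square head has corners (113,115), (197,92), (230,165), (153,203), and the washer centre is (180,150). In r4 the corners are (113,127), (192,98), (228,180), (150,215). The wing-top quads are clear in panels 3 and 4. Converting to world positions now.

Run:
```python
from h import *
import pickle
V=pickle.load(open("V.pkl","rb"))
def go(n,org,pts,z):
    P=np.array([onz("wrist",org[0]+x/4,org[1]+y/4,z,V[n])[:2] for x,y in pts]); 
    E=np.roll(P,-1,0)-P; print(n,"c",P.mean(0).round(4),"len",(np.linalg.norm(E,axis=1)*1e3).round(1),"ang",(np.degrees(np.arctan2(E[:,1],E[:,0]))%90).round(1),(np.degrees(np.arctan2(E[:,1],E[:,0]))).round(0))
go("r3",(271,58),[(113,115),(197,92),(230,165),(153,203)],.099)
go("r4",(271,6),[(113,127),(192,98),(228,180),(150,215)],.099)
go("k1",(272,163),[(185,38),(232,33),(265,248),(217,256)],.068)
go("k2",(218,164),[(185,45),(235,35),(272,245),(222,255)],.068)
for n,o,c,w in(("r3",(271,58),(180,150),0),("r4",(271,6),(175,165),0)): print("washer",onz("wrist",o[0]+c[0]/4,o[1]+c[1]/4,.09,V[n]))
def cl(n,o,c,r):
    return onz("wrist",o[0]+c[0]/4,o[1]+c[1]/4,.034,V[n]),r
print("clutch",cl("k1",(272,163),(222,105),0),cl("k2",(218,164),(250,107),0))
print("scene rod/wing proj check",proj("scene",(.555,-.34,.068)),proj("scene",(.605,.018,.103)))
for y in(262,270,278,97): print(y,env.solve_ik((.555,-.34,.1),down(y)))
```

```text
r3 c [0.6051 0.0208] len [8.5 8.  8.4 9.6] ang [37.2 45.8 48.6 45.8] [ -53. -134.  139.   46.]
r4 c [0.6048 0.0208] len [ 8.3  9.4  8.4 10. ] ang [43.1 44.  47.3 43.4] [ -47. -136.  137.   43.]
k1 c [ 0.5605 -0.3389] len [ 9.6 46.8 10.4 47.5] ang [6.1 8.9 9.8 8. ] [   6.  -81. -170.   98.]
k2 c [ 0.5609 -0.3392] len [10.7 45.8 11.2 46.1] ang [10.6  7.8 12.1  7.2] [  11.  -82. -168.   97.]
washer [0.60528106 0.02031492 0.09      ]
washer [0.60586689 0.02100389 0.09      ]
clutch (array([ 0.56047827, -0.3380479 ,  0.034     ]), 0) (array([ 0.56114155, -0.33861021,  0.034     ]), 0)
scene rod/wing proj check [209.77690709 278.31910939] [361.51131613 211.34279643]
262 [ -31.49216112   28.02924012   -6.60489399   55.3658659     0.
 -113.49216112]
270 [ -31.49216112   28.02924012   -6.60489399   55.3658659     0.
 -121.49216112]
278 [ -31.49216112   28.02924012   -6.60489399   55.3658659     0.
 -129.49216112]
97 [-31.49216112  28.02924012  -6.60489399  55.3658659    0.
  51.50783888]
```

Run:
```python
from h import *
env.line_to((.50,.03,.2),v=.25)
env.grip(.045)
env.reach((.5607,-.3388,.15),down(278))
print(env.line_to((.5607,-.3388,.047),v=.1,force_limit=5),env.get_ee_pos())
env.grip(0.0,70); print(env.get_finger_gap(),env.get_finger_force(),env.get_ee_pos(),env.get_wrist_force())
env.line_to((.5607,-.3388,.22),v=.15); print(env.get_finger_gap(),env.get_wrist_force(),env.get_moment(),env.get_t())
m=env.camera_model("wrist");im=env.capture("wrist")
cv2.imwrite("pics/held.png",im[150:400,120:520,::-1])
print(proj("wrist",env.get_ee_pos(),m))
```

```text
False [ 0.56128915 -0.33916402  0.04781518]
0.01054161381761896 68.44261407852173 [ 0.56119113 -0.33906221  0.04762511] [ 0.50096676 -0.41091445  2.75587546]
0.010914769862080542 [-0.35521273  0.62840217 -2.80152534] [-0.01431355 -0.0276248  -0.01624205] 15.9917
[321.88781941 263.2265463 ]
```

View pics/held.png

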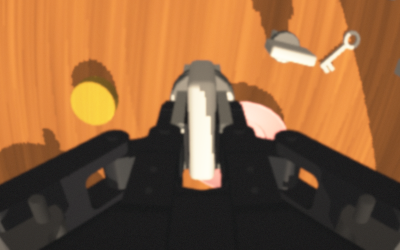

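The key is held, with the wing between the pads: top edge from crop (203,84) to (203,180), no tilt visible. I'll check its offset along the wing, then go to the rod.

Run:
```python
from h import *
p=env.get_ee_pos();R=env.get_ee_rot()
for y in(82,86,180): print((R.T@(onz("wrist",120+202,150+y,p[2]+.021)-p)*1e3).round(1))
X,Y=.6051,.0207
env.reach((X,Y,.20),down(225)); env.sleep(.3)
f0=env.get_wrist_force();m0=env.get_moment()
env.line_to((X,Y,.160),v=.08); print(env.get_wrist_force()-f0)
h=env.line_to((X,Y,.134),v=.02,force_limit=4)
print(h,env.get_ee_pos(),env.get_wrist_force()-f0,env.get_moment()-m0,env.get_finger_gap(),env.get_t(),env.get_joint_positions())
```

```text
[ 24.6   0.1 -21. ]
[ 22.8   0.1 -21. ]
[-24.9   0.1 -21. ]
[0.81216661 0.37498936 0.0274797 ]
True [0.60498789 0.02067107 0.13757772] [ 0.39146575 -0.47255243  7.33042295] [ 0.0307696   0.09315208 -0.05573974] 0.01043333839372051 19.375 [ 1.95790562e+00  2.17930044e+01 -1.09239957e+01  5.72991731e+01
 -1.87382710e-03 -4.30406938e+01]
```

Seated: mouth at about 0.090 with 7 N. I'll ease the load off, then turn clockwise in small steps while watching the moment.

Run:
```python
from h import *
p=env.get_ee_pos(); env.line_to((.6051,.0207,p[2]+.0004),v=.02); env.sleep(.2)
print(env.get_ee_pos(),env.get_wrist_force())
q=np.array(env.get_joint_positions()); q0=q[5]; R0=env.get_ee_rot()
z0=env.get_moment()[2]; pk=0; flat=0; last=0
while q[5]-q0<95:
    q[5]+=1.5 if last>.06 else 3; env.move_joints(q)
    mz=np.mean([env.get_moment()[2] for _ in range(3)]); d=abs(mz-z0); F=env.get_wrist_force()
    print(round(q[5]-q0,1),round(env.get_t(),2),round(mz-z0,3),F.round(1),round(env.get_joint_positions()[5]-q0,1))
    if d>.26 or (pk>.1 and d<pk-.03): print("drop/high");break
    flat=flat+1 if (d>.12 and d<pk+.008) else 0
    pk=max(pk,d); last=d
    if flat>=2: print("plateau");break
    if abs(F[2])>25: print("force");break
print(env.get_ee_pos(),env.get_joint_positions(),env.get_finger_gap())
```

```text
[0.60498356 0.02068592 0.13769647] [-0.17014439  0.47047303 -1.97515594]
3.0 20.08 -0.035 [ 0.5 -0.7 -1.3] 2.9
6.0 20.33 0.015 [ 0.   0.1 -1.5] 5.9
9.0 20.58 -0.044 [ 0.   1.4 -0.7] 8.9
12.0 20.83 0.069 [ 0.7  1.  -1.9] 11.9
13.5 21.08 0.015 [ 0.   1.1 -1.2] 13.4
16.5 21.33 -0.005 [ 0.4  2.  -1.1] 16.4
19.5 21.58 -0.006 [ 0.4  2.8 -1.5] 19.4
22.5 21.83 0.025 [ 0.2  1.9 -0.9] 22.4
25.5 22.08 -0.051 [-0.3  2.  -1.3] 25.4
28.5 22.33 -0.004 [ 0.1  1.8 -1.2] 28.4
31.5 22.58 -0.007 [-0.   2.3 -1. ] 31.4
34.5 22.83 -0.033 [ 0.1  2.3 -1.1] 34.4
37.5 23.08 0.042 [-0.6  2.9 -1.2] 37.4
40.5 23.33 -0.01 [-0.1  2.4 -0.7] 40.4
43.5 23.58 0.005 [-0.5  2.3 -1.5] 43.4
46.5 23.83 -0.075 [-1.   2.9 -1.7] 46.4
48.0 24.08 0.011 [-0.8  2.1 -0.7] 47.9
51.0 24.33 -0.008 [-1.4  4.2 -0.2] 50.9
54.0 24.58 0.01 [-0.5  4.3 -0.3] 53.9
57.0 24.83 0.012 [-1.1  4.3 -1.7] 56.9
60.0 25.08 0.022 [-0.8  3.2 -0.7] 59.9
63.0 25.33 0.002 [-1.8  3.5 -0. ] 62.9
66.0 25.58 0.005 [-1.3  4.6 -0.4] 65.9
69.0 25.83 0.013 [-1.7  3.9 -0.1] 68.9
72.0 26.08 0.027 [-1.4  4.7  0.3] 71.9
75.0 26.33 0.024 [-1.2  5.4  0.8] 74.8
78.0 26.58 0.059 [-1.6  4.4 -0.6] 77.8
81.0 26.83 0.133 [-2.3  4.7  1.2] 80.8
82.5 27.08 0.1 [-0.9  5.9  0. ] 82.3
drop/high
[0.60492121 0.02084073 0.13767257] [ 1.96330333e+00  2.19346921e+01 -1.07027296e+01  5.75672213e+01
  1.84989363e-02  3.92811183e+01] 0.01101175060907797
```

The moment has only started to rise, and readings are noisy, so that "drop" was noise. I'll continue in fine steps with averaged readings.

```bash
cat >> h.py <<'E'
def avg(n=12):
    M=[]
    for _ in range(n): env.sleep(.01); M.append(env.get_moment()[2])
    return np.mean(M),np.std(M)/n**.5
E
python3 - <<'E'
from h import *
q=np.array(env.get_joint_positions()); q[5]=round(q[5],1); s=q[5]
print(avg(),env.get_wrist_force())
v=[]
for i in range(9):
    q[5]+=1.5; env.move_joints(q); a,e=avg(); v.append(a)
    print(round(q[5]+43.04,1),round(a,3),round(e,3),env.get_wrist_force().round(1),round(env.get_t(),2))
    if len(v)>1 and max(v)>.1 and v[-1]<max(v)-.06: print("drop");break
    if len(v)>3 and v[-1]>.12 and v[-1]-v[-3]<.012: print("plateau");break
E
```

```text
(np.float64(0.14849064530312284), np.float64(0.009038920388664846)) [-1.15106097  5.25436222 -0.32582549]
83.8 0.169 0.007 [-1.9  4.6 -0.6] 27.53
85.3 0.159 0.005 [-2.7  5.1 -0.9] 27.88
86.8 0.161 0.01 [-1.5  3.5 -0.7] 28.23
88.3 0.156 0.007 [-1.9  4.2  0.6] 28.58
plateau
```

The moment is flat at about 0.16–0.18 N m over four steps, so the clutch is slipping and I stop here. I'll relieve the wind-up within the socket play, lift off, and carry the key to the saucer.

Run:
```python
from h import *
q=np.array(env.get_joint_positions()); q[5]-=6; env.move_joints(q); print("relief",avg(),env.get_wrist_force())
p=env.get_ee_pos()
print(env.line_to((p[0],p[1],.160),v=.04,force_limit=12),env.get_wrist_force())
env.line_to((p[0],p[1],.21),v=.1); print(env.get_wrist_force(),env.get_finger_gap())
R=env.get_ee_rot(); yaw=np.degrees(np.arctan2(R[1,0],R[0,0])); print(yaw)
S=(.4957,-.1937)
env.reach((*S,.20),down(yaw)); env.sleep(.2)
env.line_to((*S,.075),v=.1); print(env.get_wrist_force())
h=env.line_to((*S,.045),v=.02,force_limit=3.5)
print(h,env.get_ee_pos(),env.get_wrist_force(),env.get_t())
m=env.camera_model("top"); im=env.capture("top"); cv2.imwrite("pics/top1.png",im[:,:,::-1])
ims=env.capture("scene"); cv2.imwrite("pics/sc1.png",np.hstack([cv2.resize(ims[190:316,180:340,::-1],(400,315),interpolation=cv2.INTER_CUBIC),cv2.resize(im[150:276,320:480,::-1],(400,315),interpolation=cv2.INTER_CUBIC)]))
```

```text
relief (np.float64(0.13266230915522437), np.float64(0.006863442917881792)) [-1.01329297  4.55083395  0.31272654]
True [ 0.34775064 -0.15947337  7.06145814]
[-0.49072044 -0.36378859 -1.66573724] 0.010743191420211871
142.7696283986283
[-0.52553997  0.52161216 -1.6972869 ]
True [ 0.49570537 -0.19364356  0.05258526] [-0.49416977  0.66732134  5.31452629] 33.65
```

View pics/sc1.png

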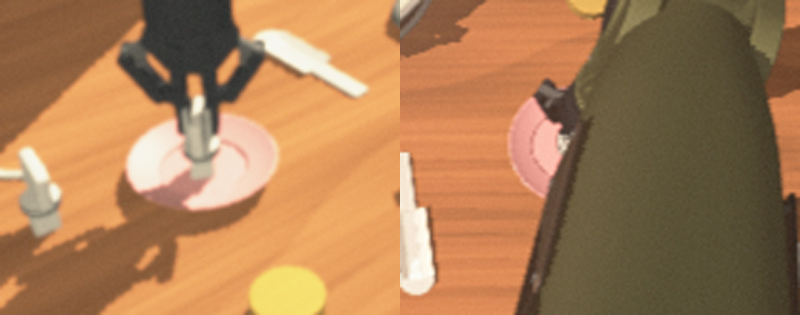

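The key is in the saucer, upright on its floor (underside 5 mm up). I'll unload, release, retreat, then look from the side to confirm that it stands and that the clutch slipped (sleeve against wing).

Run:
```python
from h import *
p=env.get_ee_pos()
w0=env.capture("wrist")
env.line_to((p[0],p[1],p[2]+.0003),v=.02); env.sleep(.2); print(env.get_wrist_force())
env.grip(.035); print(env.get_wrist_force())
env.line_to((p[0],p[1],.15),v=.1); print("free moment",avg(),env.get_wrist_force())
u=np.array([np.cos(np.radians(142.8)),np.sin(np.radians(142.8))])
env.reach((*(p[:2]-.2*u),.12),down(142.8))
m=env.camera_model("wrist"); w1=env.capture("wrist")
q=proj("wrist",(p[0],p[1],.03),m); print(q,env.get_t())
x,y=np.round(q).astype(int); y=max(y,45)
s=env.capture("scene")
a=cv2.resize(w0[170:370,190:450],(400,300)); b=cv2.resize(w1[y-45:y+45,x-60:x+60],(400,300),interpolation=cv2.INTER_CUBIC)
c=cv2.resize(s[210:300,200:320],(400,300),interpolation=cv2.INTER_CUBIC); d=cv2.resize(s[180:330,100:300],(400,300))
cv2.imwrite("pics/rel.png",np.vstack([np.hstack([a,b]),np.hstack([c,d])])[:,:,::-1])
cv2.imwrite("pics/w1.png",w1[:,:,::-1]); print("org",x-60,y-45)
```

```text
[-0.13183255 -0.19545532 -2.13772985]
[-0.15437767 -0.05434922  0.3689715 ]
free moment (np.float64(0.018397215490645772), np.float64(0.009045499246762907)) [-0.65697997  0.28800642 -0.07686297]
[320.95869152 -43.72033642] 36.7083
org 261 0
```

View pics/rel.png

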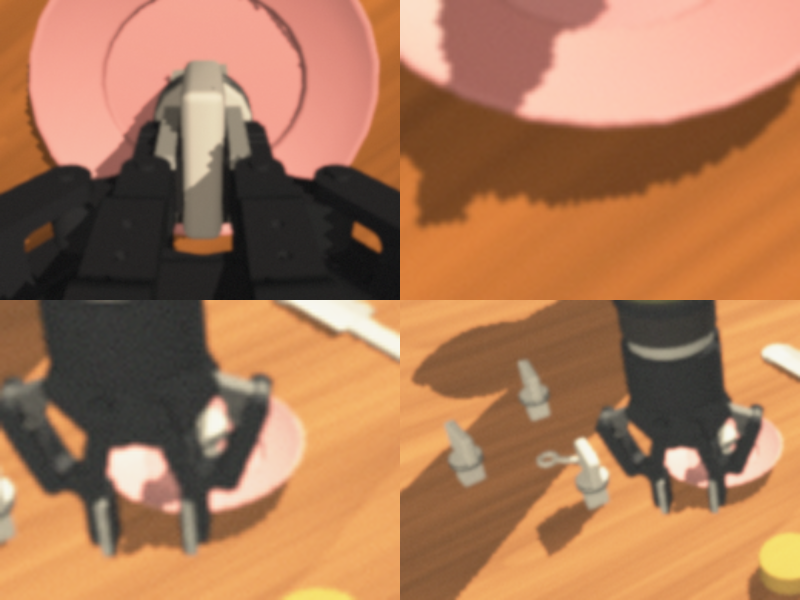

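Wing square in the grip before release (no twist in the fingers), and the key appears to stand in the saucer. I'll check the rod's final angle and the key's sleeve from the side, then hand in.

Run:
```python
from h import *
import pickle
V=pickle.load(open("V.pkl","rb"))
k=(.4957,-.1937)
env.line_to((*env.get_ee_pos()[:2],.16),v=.2)
env.reach((k[0]+.18,k[1]-.069,.15),down(100))
V["k5"]=env.camera_model("wrist"); w=env.capture("wrist"); cv2.imwrite("pics/k5.png",w[:,:,::-1])
q=proj("wrist",(*k,.03),V["k5"]); x,y=np.round(q).astype(int); x=min(max(x,60),580); y=max(y,45); a=w[y-45:y+45,x-60:x+60]; print("k org",x-60,y-45,q)
rod=np.array([.605,.0205]); u=np.array([np.cos(np.radians(22)),np.sin(np.radians(22))]); p=rod-.078*u
env.line_to((.56,-.2,.25),v=.25)
env.reach((*p,.17),down(22)); env.line_to((*p,.085),v=.2)
V["r5"]=env.camera_model("wrist"); w=env.capture("wrist"); cv2.imwrite("pics/r5.png",w[:,:,::-1])
q=proj("wrist",(*rod,.103),V["r5"]); x,y=np.round(q).astype(int); b=w[y-38:y+37,x-50:x+50]; print("r org",x-50,y-38)
env.line_to((*p,.2),v=.25)
t=env.capture("top"); s=env.capture("scene"); print(env.get_t())
pickle.dump(V,open("V.pkl","wb"))
f=lambda i:cv2.resize(i,(400,300),interpolation=cv2.INTER_CUBIC)
cv2.imwrite("pics/fin.png",np.vstack([np.hstack([f(a),f(b)]),np.hstack([f(s[170:320,100:300]),f(t[60:300,200:520])])])[:,:,::-1])
```

```text
k org 81 50 [140.58272415  95.44868999]
r org 270 57
41.6
```

View pics/fin.png

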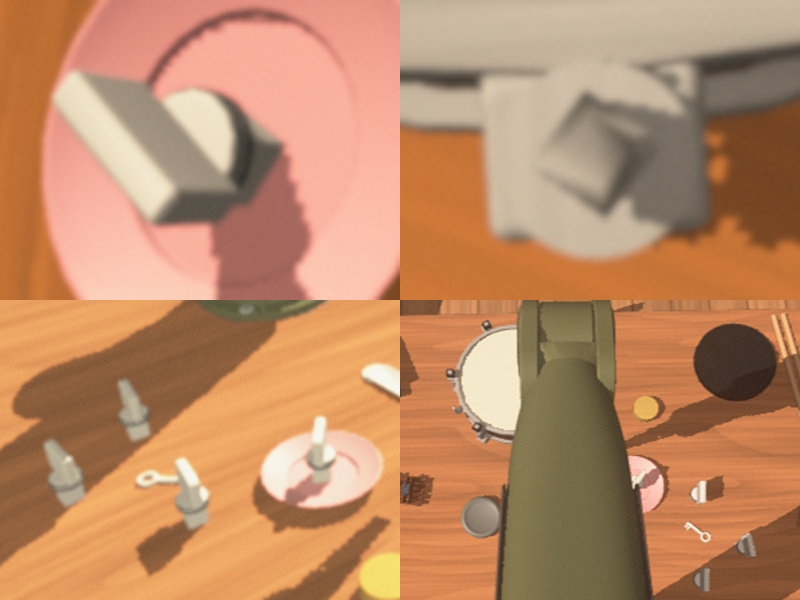

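Run:
```python
from h import *
import pickle
V=pickle.load(open("V.pkl","rb"))
def go(n,org,s,pts,z):
    P=np.array([onz("wrist",org[0]+x/s,org[1]+y/s,z,V[n])[:2] for x,y in pts]); E=np.roll(P,-1,0)-P
    print(n,P.mean(0).round(4),(np.linalg.norm(E,axis=1)*1e3).round(1),(np.degrees(np.arctan2(E[:,1],E[:,0]))%90).round(1))
go("r5",(270,57),4,[(190,95),(140,160),(205,215),(255,140)],.099)
go("k5 wing".split()[0],(81,50),10/3,[(55,95),(155,220),(180,188),(85,72)],.073)
go("k5",(81,50),10/3,[(240,205),(283,150)],.005)
```

```text
r5 [0.6053 0.021 ] [8.1 8.4 8.9 7.7] [74.9 71.  78.9 76.6]
k5 [ 0.4984 -0.1926] [47.5 10.3 43.9 11. ] [52.2 50.6 52.2 31.5]
k5 [ 0.5034 -0.2001] [21.5 21.5] [53.6 53.6]
```

The rod has turned about 60° clockwise, but my eyeballed sleeve edge suggests little slip. A closer view of the sleeve will settle it.

Run:
```python
from h import *
import pickle
V=pickle.load(open("V.pkl","rb"))
k=np.array((.4957,-.1937)); a=np.radians(55); cam=k+.12*np.array([np.cos(a),np.sin(a)])
t=np.radians(145); p=cam-.069*np.array([np.cos(t),np.sin(t)])
env.reach((*p,.16),down(145)); env.line_to((*p,.085),v=.15)
V["k6"]=env.camera_model("wrist"); w=env.capture("wrist"); cv2.imwrite("pics/k6.png",w[:,:,::-1])
q=proj("wrist",(*k,.03),V["k6"]); x,y=np.round(q).astype(int); x=min(max(x,45),595); y=max(y,34); print("org",x-45,y-34,q,env.get_t())
cv2.imwrite("pics/k6z.png",cv2.resize(w[y-34:y+34,x-45:x+45,::-1],(720,544),interpolation=cv2.INTER_CUBIC))
pickle.dump(V,open("V.pkl","wb"))
```

```text
org 100 92 [145.22944234 126.47036863] 44.3167
```

View pics/k6z.png

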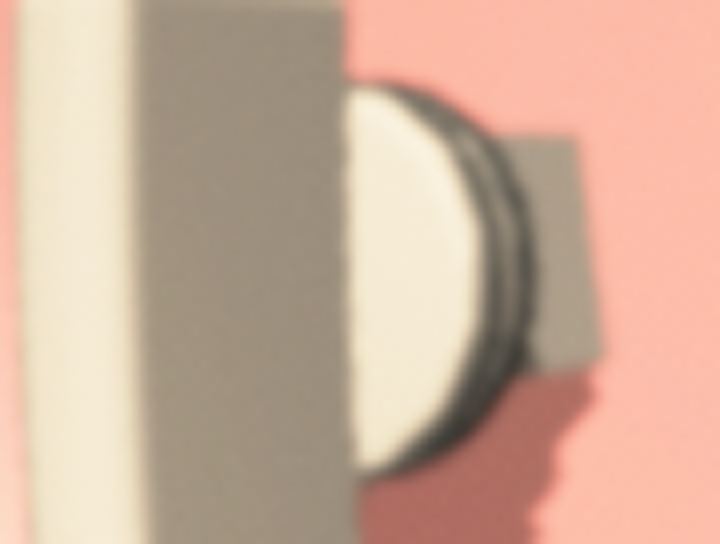

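Sleeve foot edge runs (577,135)-(602,355), and the wing's lower edge runs (345,10)-(358,540). It is upright. Computing the relative angle.

Run:
```python
from h import *
import pickle
V=pickle.load(open("V.pkl","rb"))
def go(pts,z):
    P=[onz("wrist",100+(x+.5)/8-.5,92+(y+.5)/8-.5,z,V["k6"])[:2] for x,y in pts]; d=P[0]-P[1]; print(np.round(P,4),np.linalg.norm(d)*1e3,np.degrees(np.arctan2(d[1],d[0]))%180)
go([(577,135),(602,355)],.005); go([(345,10),(358,540)],.039); go([(135,10),(150,540)],.073)
```

```text
[[ 0.4913 -0.1795]
 [ 0.5095 -0.1902]] 21.03863810679759 149.58198260952386
[[ 0.4799 -0.1771]
 [ 0.5151 -0.2036]] 44.03134146814143 142.97710722916892
[[ 0.4832 -0.1755]
 [ 0.5129 -0.1981]] 37.32459330942214 142.78661293504942
```

Run:
```python
from h import *
p=env.get_ee_pos(); env.line_to((p[0],p[1],.2),v=.15); env.sleep(.3)
print(env.get_wrist_force(),env.get_t()); print(env.close_job())
```

```text
[ 0.19409042  0.06665978 -0.10265908] 45.5333
the job is handed in; nothing more can be done
None
```

The bare sixth rod was turned about 60° clockwise until the key's clutch slipped by about 6°. The key now stands upright near the centre of the pink saucer, and I handed the job in at 45.5 s; the verdict was not returned.

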